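Sort the metal specimens back into their containers

ROBOT

A 6-joint arm with a two-finger parallel gripper is mounted at the origin on the work surface. World frame = base frame: x ahead of the robot, y to its left, z up, the work surface at z = 0. Lengths are in mm, angles in degrees, forces in N, time in s.
With the tool pointing down it reaches from about 350 to 850 mm from the base axis. Payload 8.1 kg.
Tool frame: the origin (TCP) lies midway between the tips of the shut fingers; the grasp point (between the pads) lies grip_depth behind it (grip_depth is the distance from the TCP to the grasp point, in mm); z points along the fingers, y is the line along which they close (so a half turn about z gives the same grasp; the last joint's range is limited). The gripper opens to 85 mm and grips with 20 to 120 N. Pads are 22 mm wide; open, the fingers measure 114 mm over their backs; the gripper's body (76 mm by 85 mm) begins 54 mm behind the grasp point. The pads swing forward as they close: fully open they stand 13 mm farther back than shut.
Start: joints at [70.107, 7.471, 85.268, -0, 87.261, -4.893], TCP at [155.27, 579.566, 231.292] pointing down, gripper open.
Joint ranges: [-169.43, 169.43], [-51.17, 129.36], [1.28, 143.12], [-76.62, 256.62], [0, 156.53], [-152.29, 152.29]. Speed limits (degrees/s): [136.94, 136.94, 159.86, 180, 180, 180].

INTERFACE

Orientations are given as [roll, pitch, yaw] about the fixed x, y, z axes, in that order (R = Rz(yaw) Ry(pitch) Rx(roll)).
In Python, from bench import sense, snapshot, hand_in, grip_depth gives the robot as it stands. The module is installed in compiled form; this text tells all that it offers.
- The arm moves only by the tool apply_moves, never from a script. Its argument "series" is text: rows parted by semicolons, each of 5 numbers parted by spaces: the shift along the tool's x, y, z each as a share of 0.3 m, from -1 to 1, then the turn about the tool's z as a share of 2 rad, from -1 to 1, then the gripper's target within -1 to 1 (shut at 1, half-way at 0, fully open at -1). In form: tx ty tz twist gripper; .... A call has 1 to 5 rows; each row shifts and turns the commanded pose from where the row before left it, along the tool's axes as they then stand; what a row does not reach is not made up. A row lasts 1/12 s, in which the tool goes at most 41.7 mm and 7.16 degrees, less where a joint would pass 70% of its speed; a pose out of reach is approached as far as the arm can. A call with a number of a shift or a turn outside -1 to 1 is refused whole. A call with a gripper value outside its range is refused whole. The fingers move at their own pace and stop on an object; "squeeze" is the grip in N (left out, the last holds). Time passes only in rows, so rows that do not move let the fingers close. It gives the time, the measured TCP pose, the force, the opening and the grip force at its end, in the units of the state.
- sense(): the state, without advancing time (a new reading comes with each control period).
- snapshot(name): name is "side" or "top" or "wrist"; returns a dict with "frame" (420x560x3 uint8, blue, green, red), "depth" (420x560 float32, mm along the optical axis (not along the pixel's ray), 0 where there is no reading), "intrinsics" (3x3 intrinsics, pixels), "extrinsics" (4x4, takes a point from camera to world coordinates); the wrist camera has in their place "tool_from_camera" (4x4, takes a point from camera to tool coordinates, whose origin is the TCP and whose axes are the flange's). Camera axes: x right, y down, z forward; pixel columns grow to the right and rows downward; lengths in mm; the calibration is good to about 2 mm. The wrist camera is an equidistant fisheye: a pixel r from the principal point sees the ray r / f radians off the axis. A picture is of the moment at which its call begins: read the wrist's pose just before it.
- hand_in(): hands the job in; it is judged then, once.
The state is a dict: "time": time; "joint_pos": joint angles; "qd": joint speeds; "joint_efforts": joint torques, N m; "tool_pos": TCP position; "tcp_rot": TCP orientation; "ft_force": force on the tool from outside, world axes, zero at the start; "wrist_torque": the same for the moment, N m; "finger_gap": finger opening in mm; "grip_force": force on a finger pad.
Only numpy, scipy, OpenCV 4.12 (cv2) and the standard library are available. Lean on these libraries where they do the work, as an engineer would, in place of code of your own. Each camera call takes 0.05 s, during which the arm holds its last target. There are 200 camera calls.

TASK

The two bare steel specimens have come off the microscope: sort them by shape, the round one into the round white dish and the oblong block into the rectangular white tray. Each must stand flat on the container's floor with the same face up as now; set them down gently, do not drop them.

Things in the scene. Friction and masses are not known exactly. Their poses are not given: they have to be found in the camera images.
- round_specimen: Bare steel round specimen, an upright solid cylinder 30 mm in diameter and 26 mm high, about 0.14 kg, standing on the bench between the two containers. Origin: centre of its underside; z up along its axis. Small bystanders (a brass lens, a small amber bottle, a wooden slide box) stand near it, at least 20 mm clear of it, up to 50 mm high.
- block_specimen: Bare steel oblong specimen, a solid block 40 mm (its x) by 24 mm (its y) by 26 mm high, about 0.19 kg, lying on the bench between the two containers, turned at random. Origin: centre of its underside; z up. The same bystanders stand near it, at least 20 mm clear.
- dish: Round white plastic dish, open on top, fixed to the bench: outer diameter 150 mm, 22 mm high, wall 4 mm, floor 4 mm thick (inside diameter 142 mm). It is on the robot's left or right. Origin: centre of its underside, on the bench; z up.
- tray: Rectangular white plastic tray, open on top, fixed to the bench on the side opposite the dish: outer size 150 mm (its x) by 130 mm (its y), 22 mm high, wall 4 mm, floor 4 mm thick. It may be turned. Origin: centre of its underside, on the bench; z up.
There are look-alikes about, which are no part of the job. Leave any blue look-alike of the round_specimen alone. Leave any red look-alike of the tray alone.

How it is judged (in metres and radians):
At the end, for the whole second after the job is handed in: Both specimens released, at rest (under 0.02 m/s), same face up within 0.2 rad, undersides 0 to 10 mm above the bench: the round one with its centre within 60 mm of the dish's centre, the block with its centre within 62 mm (tray x) and 54 mm (tray y) of the tray's centre (horizontal distance between round_specimen and dish below 0.06 m and z of round_specimen in the frame of dish between 0 and 0.01 m and angle between each of round_specimen, block_specimen's own z axis and vertical below 0.2 rad and linear speed of each of round_specimen, block_specimen below 0.02 m/s and x of block_specimen in the frame of tray between -0.062 and 0.062 m and y of block_specimen in the frame of tray between -0.054 and 0.054 m and z of block_specimen in the frame of tray between 0 and 0.01 m); the robot touches nothing.
It fails at once if the round steel specimen is dropped: it falls free of the fingers faster than 0.9 m/s (a fall of about 40 mm) (linear speed of round_specimen above 0.9 m/s and contact force between round_specimen and the fingers below 0.05 N).
It fails at once if the oblong steel specimen is dropped: it falls free of the fingers faster than 0.9 m/s (a fall of about 40 mm) (linear speed of block_specimen above 0.9 m/s and contact force between block_specimen and the fingers below 0.05 N).
It also fails if it takes over 51 s, if anything falls off the work surface, if the arm or the gripper's body presses on something with over 40 N, if the wrist force passes 120 N, or if a joint passes its speed limit or range.

## Working session

There is one attempt and no reset: what is moved stays moved. The work goes in short steps, Python scripts to look and compute and a tool call to move; the robot and the scene stay as the last step left them, time stands still between calls to the robot, and variables do not carry over. Pictures are saved under pics/ and viewed, at most 10 in all, crops included, and the job is handed in when it is done.

Besides the shell and the picture viewer there is one more tool, called after "Emit:" as name(argument=value, ...) on one line, values as JSON. apply_moves: Moves the arm, as the interface text tells. Its arguments: {"type":"object","properties":{"series":{"type":"string"},"squeeze":{"type":"number"}},"required":["series"]}

```bash
mkdir -p pics; python3 - <<'E'
from bench import sense,snapshot,grip_depth
import cv2,numpy as np
print(grip_depth if not callable(grip_depth) else grip_depth()); s=sense(); print(s)
for n in("top","side"):
    d=snapshot(n); cv2.imwrite(f"pics/{n}0.png",d["frame"]); np.savez(f"{n}0.npz",**d)
    print(n,d["intrinsics"],d["extrinsics"])
E
```

```text
18.700000000000003
{'time': 0.0, 'joint_pos': array([ 7.01077815e+01,  7.51632573e+00,  8.53294628e+01,  5.28227573e-04,
        8.72609298e+01, -4.89138194e+00]), 'qd': array([-0.10654069, -0.02378035,  0.10172128, -0.0078399 , -0.00855855,
        0.05866038]), 'joint_efforts': array([ 3.00566289e-04, -5.69411659e+01, -5.00550449e+01, -1.42643812e-04,
        1.46374493e-02, -1.74936469e-05]), 'tool_pos': array([155.07095997, 579.0472917 , 230.22997365]), 'tcp_rot': array([-1.79893715e+02, -9.62521060e-03,  1.64999129e+02]), 'ft_force': array([ 0.12074795, -0.39472019,  0.2878641 ]), 'wrist_torque': array([ 0.00795222, -0.01236089,  0.06386103]), 'grip_force': 0.0, 'finger_gap': 85.33406534620221}
top [[444.18146593   0.         277.8136317 ]
 [  0.         444.18146593 209.69582759]
 [  0.           0.           1.        ]] [[-2.64225326e-02 -9.90796489e-01  1.32756045e-01  3.78067144e+02]
 [-9.99650080e-01  2.60221827e-02 -4.75006300e-03  3.28198681e+00]
 [ 1.25174369e-03 -1.32835099e-01 -9.91137362e-01  9.59225631e+02]
 [ 0.00000000e+00  0.00000000e+00  0.00000000e+00  1.00000000e+00]]
side [[432.65961077   0.         282.39526816]
 [  0.         432.65961077 213.81476661]
 [  0.           0.           1.        ]] [[ 8.13696455e-01 -4.06828788e-01  4.15196840e-01  7.59697853e+00]
 [-5.81287982e-01 -5.67593500e-01  5.83045368e-01 -6.81149312e+02]
 [-1.53661331e-03 -7.15770882e-01 -6.98333504e-01  8.49029016e+02]
 [ 0.00000000e+00  0.00000000e+00  0.00000000e+00  1.00000000e+00]]
```

View pics/top0.png

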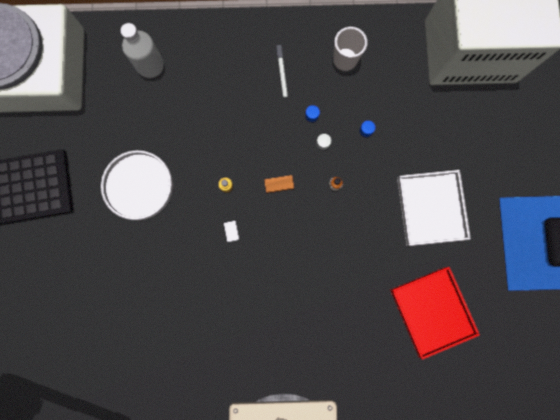

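View pics/side0.png

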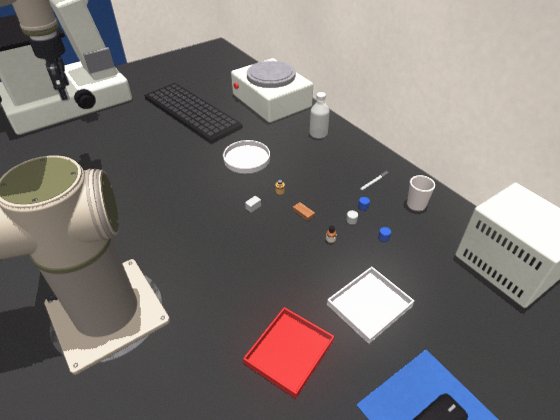

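Top view: the dish is at (136,185), the white tray at (434,208) and the red tray look-alike at (435,312). The round specimen candidates are the bare one at (324,141) and the blue look-alikes at (312,113) and (368,128). The bare one fits. The block is at (231,231). The bystanders are the brass lens (225,184), wooden box (279,183) and bottle (336,183). Next I'll measure these and check them in a close crop.

```bash
cat > h.py <<'E'
import numpy as np,cv2
def toplane(d,uv,z):
    K,E=d["intrinsics"],d["extrinsics"]
    r=np.c_[np.atleast_2d(uv),np.ones(len(np.atleast_2d(uv)))]@np.linalg.inv(K).T@E[:3,:3].T
    o=E[:3,3]; return o+r*((z-o[2])/r[:,2])[:,None]
E
python3 - <<'E'
from h import *
d=np.load("top0.npz"); f=d["frame"]; g=f.min(2)
def blob(x,y,w,z,th=110,minrect=True):
    m=np.zeros(g.shape,np.uint8); m[y-w:y+w,x-w:x+w]=(g[y-w:y+w,x-w:x+w]>th)
    c=max(cv2.findContours(m,0,2)[0],key=cv2.contourArea)[:,0,:].astype(float)
    P=toplane(d,c,z)[:,:2].astype(np.float32); return P,c
for n,a in dict(round=(324,141,14,26),block=(231,231,18,26),dish=(136,185,45,22),tray=(434,208,45,22)).items():
    P,c=blob(*a); r=cv2.minAreaRect(P)
    print(n,"rect",r,"circ",cv2.minEnclosingCircle(P),"px",c.min(0),c.max(0),"depthz",d["depth"][a[1],a[0]])
def depthxyz(u,v):
    D=d["depth"][v,u]; p=np.linalg.inv(d["intrinsics"])@[u,v,1]*D; return (d["extrinsics"]@np.r_[p,1])[:3].round(1)
for u,v in[(324,141),(231,231),(225,184),(336,183),(279,183),(312,113),(368,128),(136,185),(434,208)]: print((u,v),depthxyz(u,v))
a=cv2.resize(f[120:160,300:380],(800,400),interpolation=2); b=cv2.resize(f[212:252,205:285],(800,400),interpolation=2)
cv2.imwrite("pics/crop.png",cv2.resize(np.vstack([a,b]),(600,600)))
E
```

```text
round rect ((652.1845092773438, -104.62499237060547), (31.06009864807129, 29.752941131591797), 42.314476013183594) circ ((652.511962890625, -104.67211151123047), 16.09659194946289) px [317. 133.] [331. 147.] depthz 960.8799
block rect ((460.99188232421875, 99.13739013671875), (42.783145904541016, 26.666458129882812), 9.961403846740723) circ ((461.26220703125, 98.72895050048828), 23.288761138916016) px [223. 220.] [238. 241.] depthz 933.6744
dish rect ((566.888916015625, 302.23187255859375), (152.3671875, 150.44326782226562), 88.50563049316406) circ ((566.4776611328125, 302.18121337890625), 76.71048736572266) px [100. 150.] [171. 219.] depthz 972.5699
tray rect ((501.1142883300781, -334.1617431640625), (153.14913940429688, 133.56272888183594), 4.18776273727417) circ ((501.4767761230469, -333.9615783691406), 99.17725372314453) px [399. 169.] [470. 245.] depthz 962.40576
(324, 141) [ 650.2 -105.    26.7]
(231, 231) [460.2  98.4  27.8]
(225, 184) [558.3 108.3  41.5]
(336, 183) [ 552.5 -123.5   51.5]
(279, 183) [562.6  -5.3  15.4]
(312, 113) [714.3 -81.5  25.3]
(368, 128) [ 677.5 -202.3   24.5]
(136, 185) [569.  307.7   2.1]
(434, 208) [ 500.5 -339.7    6.3]
```

View pics/crop.png

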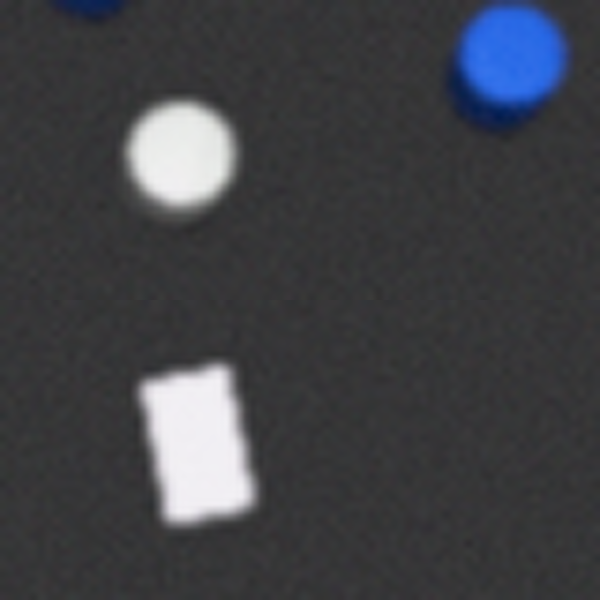

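The crop shows the bare round cylinder at (324,141) and the oblong block at (231,231), and their sizes and 26 mm heights agree. The block is at (461, 99) with its long axis at 10°, so the closing axis should be at 100° (yaw 190). I'll twist first, then travel.

Emit:
apply_moves(series="0 0 0 -0.0545 -1; 0 0 0 -0.0545 -1; 0 0 0 -0.0545 -1; 0 0 0 -0.0545 -1", squeeze=50)

```text
time: 0.43
tool_pos: [155.2, 579.2, 230.6]
tcp_rot: [-179.9, -0.0, -169.7]
ft_force: [-0.9, -0.6, -0.4]
finger_gap: 85.3
grip_force: 0.0
```

Emit:
apply_moves(series="-0.045 -0.11 0.02 0 -1; -0.045 -0.11 0.02 0 -1; -0.045 -0.11 0.02 0 -1; -0.045 -0.11 0.02 0 -1; -0.045 -0.11 0.02 0 -1")

```text
time: 0.85
tool_pos: [250.6, 427.1, 200.4]
tcp_rot: [-180.0, -0.0, -170.0]
ft_force: [0.9, 0.0, 0.1]
finger_gap: 85.5
grip_force: 0.0
```

Emit:
apply_moves(series="-0.045 -0.11 0.02 0 -1; -0.045 -0.11 0.02 0 -1; -0.045 -0.11 0.02 0 -1; -0.045 -0.11 0.02 0 -1; -0.045 -0.11 0.02 0 -1")

```text
time: 1.27
tool_pos: [345.7, 276.3, 170.7]
tcp_rot: [-180.0, -0.0, -170.0]
ft_force: [0.8, 0.5, -0.1]
finger_gap: 85.5
grip_force: 0.0
```

Emit:
apply_moves(series="-0.045 -0.11 0.02 0 -1; -0.045 -0.11 0.02 0 -1; -0.045 -0.11 0.02 0 -1; -0.045 -0.11 0.02 0 -1; 0 0 0 0 -1")

```text
time: 1.68
tool_pos: [423.2, 152.2, 145.9]
tcp_rot: [-179.9, -0.1, -170.3]
ft_force: [-1.3, 0.0, -0.1]
finger_gap: 85.4
grip_force: 0.0
```

```bash
cat > go.py <<'E'
import sys,numpy as np
from bench import sense
from scipy.spatial.transform import Rotation as R
s=sense(); t=np.array(list(map(float,sys.argv[1:4])))
d=R.from_euler("xyz",s["tcp_rot"],degrees=True).as_matrix().T@(t-s["tool_pos"])
print("t",s["time"],"pos",s["tool_pos"].round(1),s["tcp_rot"].round(1),"j6",s["joint_pos"][5].round(1),"gap",round(s["finger_gap"],1),"| mm",d.round(1),"shares",(d/300).round(4))
E
python3 go.py 461 99 120
```

```text
t 1.6833 pos [423.2 152.2 145.9] [-1.799e+02 -1.000e-01 -1.703e+02] j6 -86.3 gap 85.4 | mm [-28.3 -58.8  26. ] shares [-0.0945 -0.196   0.0867]
```

Emit:
apply_moves(series="-0.032 -0.065 0.03 0 -1; -0.032 -0.065 0.03 0 -1; -0.031 -0.066 0.027 0 -1; 0 0 0 0 -1")

```text
time: 2.02
tool_pos: [460.0, 101.8, 119.3]
tcp_rot: [-179.9, -0.1, -170.1]
ft_force: [-0.4, -0.2, 0.5]
finger_gap: 85.5
grip_force: 0.0
```

```bash
python3 go.py 461 99 5
```

```text
t 2.0167 pos [460.  101.8 119.3] [-1.799e+02 -1.000e-01 -1.701e+02] j6 -93.6 gap 85.5 | mm [ -0.8  -2.8 114.3] shares [-0.0026 -0.0093  0.381 ]
```

Emit:
apply_moves(series="-0.002 -0.009 0.09 0 -1; 0 0 0.09 0 -1; 0 0 0.09 0 -1; 0 0 0.07 0 -1; 0 0 0.04 0 -1")

```text
time: 2.43
tool_pos: [458.3, 102.1, 4.3]
tcp_rot: [180.0, -0.2, -170.0]
ft_force: [0.1, -1.1, -0.4]
finger_gap: 85.4
grip_force: 0.0
```

Emit:
apply_moves(series="0 0 0 0 1; 0 0 0 0 1; 0 0 0 0 1; 0 0 0 0 1; 0 0 0 0 1")

```text
time: 2.85
tool_pos: [462.1, 102.0, 8.7]
tcp_rot: [-180.0, 0.2, -170.0]
ft_force: [0.3, -2.1, 0.6]
finger_gap: 25.2
grip_force: 0.8
```

Emit:
apply_moves(series="0 0 0 0 1; 0 0 0 0 1; 0 0 0 0 1; 0 0 0 0 1; 0 0 0 0 1")

```text
time: 3.27
tool_pos: [462.2, 102.0, 8.8]
tcp_rot: [-180.0, 0.2, -170.0]
ft_force: [0.4, -0.6, 5.9]
finger_gap: 22.8
grip_force: 50.0
```

Emit:
apply_moves(series="0 0 -0.03 0 1; 0 0 -0.07 0 1; 0 0 -0.1 0 1; 0 0 -0.1 0 1; 0 0 -0.07 0 1")

```text
time: 3.68
tool_pos: [461.4, 101.9, 121.5]
tcp_rot: [-180.0, 0.1, -170.0]
ft_force: [1.6, -0.2, -2.1]
finger_gap: 22.6
grip_force: 49.2
```

```bash
python3 go.py 501 -334 110; python3 - <<'E'
from bench import snapshot; import cv2
d=snapshot("wrist"); s=snapshot("side")["frame"][130:310,190:430]
cv2.imwrite("pics/w1.png",cv2.hconcat([d["frame"][:,:],cv2.resize(s,(240,180))]) if 0 else d["frame"]); cv2.imwrite("pics/s1.png",cv2.resize(s,None,fx=2.5,fy=2.5))
import cv2,numpy as np
a=cv2.resize(d["frame"],(400,300)); b=cv2.resize(s,(400,300)); cv2.imwrite("pics/c1.png",np.hstack([a,b]))
E
```

```text
t 3.6833 pos [461.4 101.9 121.5] [-1.8e+02  1.0e-01 -1.7e+02] j6 -93.7 gap 22.6 | mm [  36.6 -436.2   11.5] shares [ 0.122  -1.4539  0.0382]
```

View pics/c1.png

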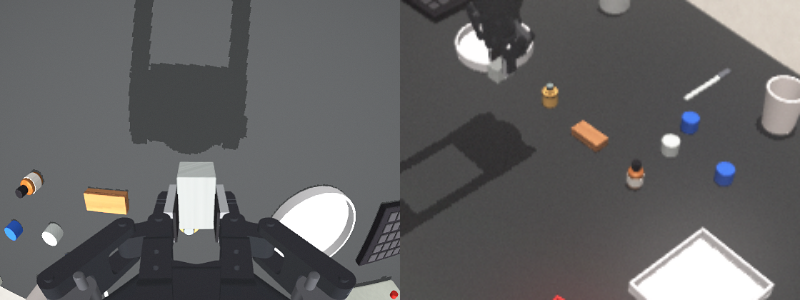

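The wrist view (left) shows the block held level between the pads at about (195,195). On the right it is clear of the bench. I'll carry it to the tray.

Emit:
apply_moves(series="0.006 -0.06 0.002 0 1; 0.01 -0.11 0.003 0 1; 0.01 -0.11 0.003 0 1; 0.01 -0.11 0.003 0 1; 0.01 -0.11 0.003 0 1")

```text
time: 4.2
tool_pos: [472.3, -49.5, 113.1]
tcp_rot: [180.0, -0.1, -170.0]
ft_force: [0.3, 0.1, -1.3]
finger_gap: 22.9
grip_force: 49.4
```

Emit:
apply_moves(series="0.01 -0.11 0.003 0 1; 0.01 -0.11 0.003 0 1; 0.01 -0.11 0.003 0 1; 0.01 -0.11 0.003 0 1; 0.01 -0.11 0.003 0 1")

```text
time: 4.62
tool_pos: [486.0, -214.7, 108.4]
tcp_rot: [179.9, -0.1, -170.0]
ft_force: [1.3, -0.5, -3.0]
finger_gap: 23.0
grip_force: 49.4
```

Emit:
apply_moves(series="0.01 -0.11 0.003 0 1; 0.01 -0.11 0.003 0 1; 0.008 -0.07 0.003 0 1; 0.004 -0.04 0.003 0 1; 0 0 0 0 1")

```text
time: 5.03
tool_pos: [493.8, -314.3, 104.8]
tcp_rot: [180.0, -0.1, -170.2]
ft_force: [-0.0, 0.3, -1.9]
finger_gap: 23.0
grip_force: 49.4
```

```bash
python3 go.py 501 -334 60
```

```text
t 5.0333 pos [ 493.8 -314.3  104.8] [ 1.800e+02 -1.000e-01 -1.702e+02] j6 -137.3 gap 23.0 | mm [ -3.7 -20.6  44.7] shares [-0.0125 -0.0688  0.1491]
```

Emit:
apply_moves(series="-0.006 -0.035 0.05 0 1; -0.006 -0.034 0.07 0 1; 0 0 0.09 0 1; 0 0 0.06 0 1; 0 0 0 0 1")

```text
time: 5.45
tool_pos: [498.6, -328.2, 19.3]
tcp_rot: [179.6, -0.4, -170.0]
ft_force: [-0.7, 1.0, -3.2]
finger_gap: 22.8
grip_force: 49.5
```

Emit:
apply_moves(series="0 0 0 0 1")

```text
time: 5.53
tool_pos: [500.7, -330.0, 23.3]
tcp_rot: [179.8, -0.2, -170.0]
ft_force: [0.6, -1.1, -1.0]
finger_gap: 23.0
grip_force: 49.5
```

```bash
python3 go.py 501 -334 13
```

```text
t 5.5333 pos [ 500.7 -330.    23.3] [ 179.8   -0.2 -170. ] j6 -138.3 gap 23.0 | mm [ 0.4 -4.  10.3] shares [ 0.0012 -0.0133  0.0344]
```

Next I'll lower it slowly to contact, watching the force.

Emit:
apply_moves(series="0 0 0.01 0 1; 0 0 0.01 0 1; 0 0 0.008 0 1; 0 0 0 0 1; 0 0 0 0 1")

```text
time: 5.95
tool_pos: [502.2, -332.5, 17.1]
tcp_rot: [-180.0, 0.0, -170.0]
ft_force: [-0.2, -0.4, -2.2]
finger_gap: 22.8
grip_force: 49.5
```

Emit:
apply_moves(series="0 0 0.006 0 1; 0 0 0 0 1; 0 0 0 0 1")

```text
time: 6.2
tool_pos: [501.8, -332.4, 14.7]
tcp_rot: [180.0, -0.0, -170.0]
ft_force: [-0.2, 1.2, -2.5]
finger_gap: 22.6
grip_force: 49.5
```

Emit:
apply_moves(series="0 0 0.005 0 1; 0 0 0 0 1; 0 0 0 0 1")

```text
time: 6.45
tool_pos: [501.8, -332.3, 13.0]
tcp_rot: [180.0, -0.0, -170.0]
ft_force: [0.0, -0.4, -2.3]
finger_gap: 23.2
grip_force: 49.5
```

Emit:
apply_moves(series="0 0 0.003 0 1; 0 0 0 0 1; 0 0 0 0 1")

```text
time: 6.7
tool_pos: [502.0, -332.5, 12.9]
tcp_rot: [-180.0, 0.0, -170.0]
ft_force: [-3.3, 1.7, 4.8]
finger_gap: 22.6
grip_force: 50.3
```

It touched at z 12.9. I'll open partway and retreat.

Emit:
apply_moves(series="0 0 0 0 0.3; 0 0 0 0 0; 0 0 0 0 0; 0 0 0 0 0")

```text
time: 7.03
tool_pos: [501.9, -332.4, 12.2]
tcp_rot: [-180.0, 0.0, -170.0]
ft_force: [-1.3, -0.6, -1.4]
finger_gap: 42.9
grip_force: 0.0
```

Emit:
apply_moves(series="0 0 -0.03 0 0; 0 0 -0.07 0 0; 0 0 -0.1 0 0; 0 0 -0.1 0 0; 0 0 -0.07 0 -1")

```text
time: 7.45
tool_pos: [502.7, -333.0, 127.0]
tcp_rot: [-179.9, 0.1, -170.0]
ft_force: [0.2, -0.1, 1.1]
finger_gap: 53.5
grip_force: 0.0
```

```bash
python3 go.py 651.5 -104.8 120
```

```text
t 7.45 pos [ 502.7 -333.   127. ] [-1.799e+02  1.000e-01 -1.700e+02] j6 -138.4 gap 53.5 | mm [-186.1  199.     6.9] shares [-0.6202  0.6632  0.0231]
```

Emit:
apply_moves(series="-0.06 0.065 0.002 0 -1; -0.08 0.085 0.003 0 -1; -0.08 0.085 0.003 0 -1; -0.08 0.085 0.003 0 -1; -0.08 0.085 0.003 0 -1")

```text
time: 7.87
tool_pos: [594.0, -191.7, 120.1]
tcp_rot: [-180.0, 0.1, -170.1]
ft_force: [0.6, 0.6, 0.5]
finger_gap: 85.3
grip_force: 0.0
```

Emit:
apply_moves(series="-0.08 0.085 0.003 0 -1; -0.08 0.085 0.003 0 -1; -0.05 0.055 0.003 0 -1; -0.03 0.033 0 0 -1; 0 0 0 0 -1")

```text
time: 8.28
tool_pos: [651.7, -101.7, 116.9]
tcp_rot: [180.0, 0.0, -169.8]
ft_force: [0.5, 0.5, -0.1]
finger_gap: 85.5
grip_force: 0.0
```

```bash
python3 go.py 651.5 -104.8 6; python3 - <<'E'
from h import *
from bench import snapshot
d=snapshot("top"); f=d["frame"]; cv2.imwrite("pics/t2.png",cv2.resize(f[90:260,290:490],(706,600)))
E
```

```text
t 8.2833 pos [ 651.7 -101.7  116.9] [ 180.     0.  -169.8] j6 -113.5 gap 85.5 | mm [  0.9  -3.1 110.9] shares [ 0.0029 -0.0102  0.3695]
```

View pics/t2.png

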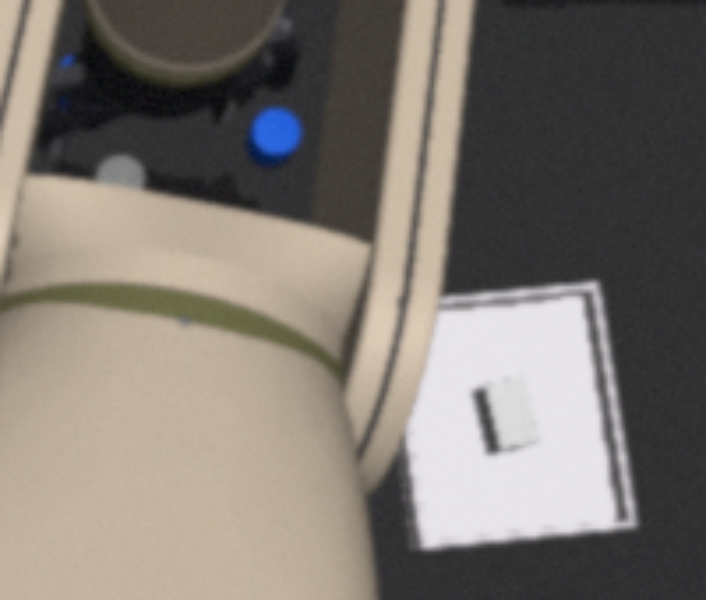

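The block stands near the tray's centre at about (513,412) in the crop, flat and clear of the walls. Next I'll go down on the round specimen.

Emit:
apply_moves(series="0.003 -0.01 0.08 0 -1; 0 0 0.09 0 -1; 0 0 0.09 0 -1; 0 0 0.07 0 -1; 0 0 0.035 0 -1")

```text
time: 8.75
tool_pos: [647.2, -108.8, 3.4]
tcp_rot: [179.9, -0.3, -170.1]
ft_force: [-0.9, -0.5, -0.6]
finger_gap: 85.7
grip_force: 0.0
```

Emit:
apply_moves(series="0 0 0 0 1; 0 0 0 0 1; 0 0 0 0 1; 0 0 0 0 1; 0 0 0 0 1")

```text
time: 9.17
tool_pos: [651.9, -107.9, 9.5]
tcp_rot: [-179.9, 0.2, -170.0]
ft_force: [1.6, 0.3, 0.6]
finger_gap: 27.6
grip_force: 49.3
```

Emit:
apply_moves(series="0 0 0 0 1; 0 0 0 0 1; 0 0 0 0 1; 0 0 0 0 1; 0 0 0 0 1")

```text
time: 9.58
tool_pos: [652.0, -107.9, 9.5]
tcp_rot: [-179.9, 0.2, -170.0]
ft_force: [-0.5, -0.1, 6.6]
finger_gap: 28.2
grip_force: 49.3
```

Emit:
apply_moves(series="0 0 -0.03 0 1; 0 0 -0.07 0 1; 0 0 -0.1 0 1; 0 0 -0.1 0 1; 0 0 -0.07 0 1")

```text
time: 10.0
tool_pos: [651.2, -107.4, 121.9]
tcp_rot: [-179.9, 0.2, -170.0]
ft_force: [1.2, 0.0, 0.4]
finger_gap: 28.4
grip_force: 49.4
```

```bash
python3 go.py 567 302 110; python3 - <<'E'
from bench import snapshot; import cv2
cv2.imwrite("pics/w3.png",snapshot("wrist")["frame"])
E
```

```text
t 10.0 pos [ 651.2 -107.4  121.9] [-179.9    0.2 -170. ] j6 -113.8 gap 28.4 | mm [ 11.9 417.9  11.3] shares [0.0396 1.3929 0.0378]
```

View pics/w3.png

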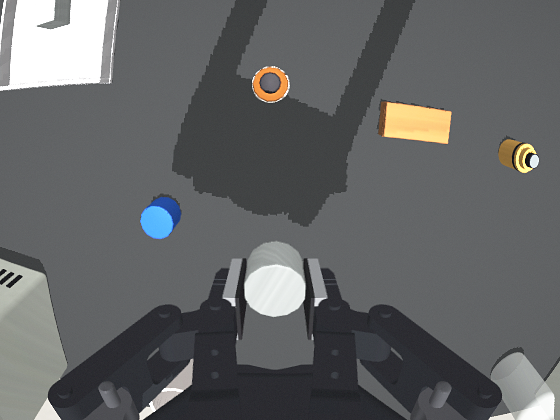

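The round specimen is held upright between the pads at (275,280). I'll carry it to the dish.

Emit:
apply_moves(series="0.002 0.06 0 0 1; 0.003 0.11 0.003 0 1; 0.003 0.11 0.003 0 1; 0.003 0.11 0.003 0 1; 0.003 0.11 0.003 0 1")

```text
time: 10.47
tool_pos: [618.9, 41.5, 114.0]
tcp_rot: [180.0, -0.0, -170.0]
ft_force: [0.6, -0.1, -1.2]
finger_gap: 28.2
grip_force: 49.5
```

Emit:
apply_moves(series="0.003 0.11 0.003 0 1; 0.003 0.11 0.003 0 1; 0.003 0.11 0.003 0 1; 0.003 0.11 0.003 0 1; 0.003 0.11 0.003 0 1")

```text
time: 10.88
tool_pos: [585.7, 203.3, 109.5]
tcp_rot: [180.0, -0.0, -170.0]
ft_force: [1.0, -0.5, -1.1]
finger_gap: 28.0
grip_force: 49.5
```

Emit:
apply_moves(series="0.003 0.11 0.003 0 1; 0.003 0.11 0.003 0 1; 0.003 0.08 0.003 0 1; 0.002 0.04 0 0 1; 0 0 0 0 1")

```text
time: 11.3
tool_pos: [564.4, 304.1, 106.8]
tcp_rot: [180.0, -0.1, -169.8]
ft_force: [0.4, 0.5, -2.0]
finger_gap: 28.0
grip_force: 49.5
```

```bash
python3 go.py 567 302 25
```

```text
t 11.3 pos [564.4 304.1 106.8] [ 1.800e+02 -1.000e-01 -1.698e+02] j6 -76.5 gap 28.0 | mm [-2.2 -2.6 81.8] shares [-0.0074 -0.0085  0.2725]
```

Emit:
apply_moves(series="0 0 0.05 0 1; 0 0 0.09 0 1; 0 0 0.08 0 1; 0 0 0.045 0 1; 0 0 0 0 1")

```text
time: 11.72
tool_pos: [563.2, 298.8, 23.1]
tcp_rot: [-179.9, -0.4, -170.1]
ft_force: [-0.8, -0.6, -2.9]
finger_gap: 27.9
grip_force: 49.5
```

Emit:
apply_moves(series="0 0 0.006 0 1; 0 0 0.006 0 1; 0 0 0 0 1; 0 0 0 0 1")

```text
time: 12.05
tool_pos: [567.3, 301.6, 25.7]
tcp_rot: [180.0, 0.1, -170.0]
ft_force: [0.1, -0.6, -1.3]
finger_gap: 27.9
grip_force: 49.5
```

Emit:
apply_moves(series="0 0 0.012 0 1; 0 0 0.012 0 1; 0 0 0.01 0 1; 0 0 0 0 1; 0 0 0 0 1")

```text
time: 12.47
tool_pos: [566.0, 301.2, 13.5]
tcp_rot: [-180.0, -0.0, -170.0]
ft_force: [0.1, -0.6, -0.2]
finger_gap: 28.1
grip_force: 49.6
```

Emit:
apply_moves(series="0 0 0.004 0 1; 0 0 0 0 1; 0 0 0 0 1")

```text
time: 12.72
tool_pos: [566.2, 301.4, 13.5]
tcp_rot: [-180.0, 0.0, -170.0]
ft_force: [-2.8, -1.2, 7.0]
finger_gap: 28.0
grip_force: 50.3
```

Emit:
apply_moves(series="0 0 0 0 0.2; 0 0 0 0 -0.1; 0 0 0 0 -0.1; 0 0 0 0 -0.1")

```text
time: 13.05
tool_pos: [566.1, 301.2, 12.4]
tcp_rot: [-180.0, -0.0, -170.0]
ft_force: [-0.0, 0.9, -0.2]
finger_gap: 47.0
grip_force: 0.0
```

Emit:
apply_moves(series="0 0 -0.03 0 -0.1; 0 0 -0.07 0 -0.1; 0 0 -0.1 0 -0.1; 0 0 -0.1 0 -0.1; 0 0 -0.1 0 -0.1")

```text
time: 13.47
tool_pos: [565.8, 301.1, 134.3]
tcp_rot: [-180.0, -0.0, -170.0]
ft_force: [1.4, 0.0, 0.0]
finger_gap: 46.9
grip_force: 0.0
```

Emit:
apply_moves(series="0 0.08 -0.07 0 -0.1; 0 0.1 -0.05 0 -0.1; 0 0.1 0 0 -0.1; 0 0.1 0 0 -0.1; 0 0.08 0 0 -0.1")

```text
time: 13.88
tool_pos: [541.8, 439.4, 170.2]
tcp_rot: [179.9, 0.1, -170.0]
ft_force: [0.4, -0.5, -0.2]
finger_gap: 46.8
grip_force: 0.0
```

Emit:
apply_moves(series="0 0.06 0 0 -0.1; 0 0 0 0 -0.1; 0 0 0 0 -0.1")

```text
time: 14.13
tool_pos: [538.6, 455.7, 168.9]
tcp_rot: [-180.0, 0.0, -169.9]
ft_force: [-0.2, 0.0, 0.5]
finger_gap: 47.0
grip_force: 0.0
```

```bash
python3 - <<'E'
from bench import snapshot; import cv2
cv2.imwrite("pics/s4.png",snapshot("side")["frame"]); cv2.imwrite("pics/t4.png",snapshot("top")["frame"])
E
```

```text
(no output)
```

View pics/t4.png

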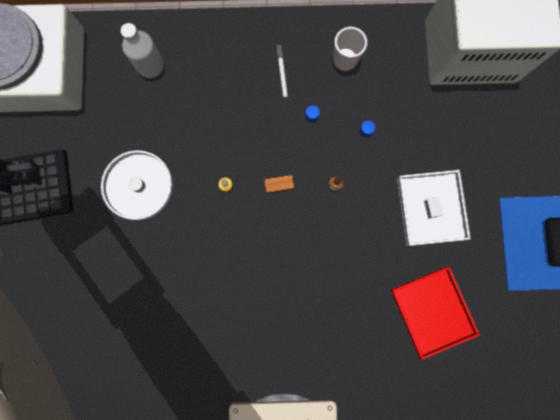

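View pics/s4.png

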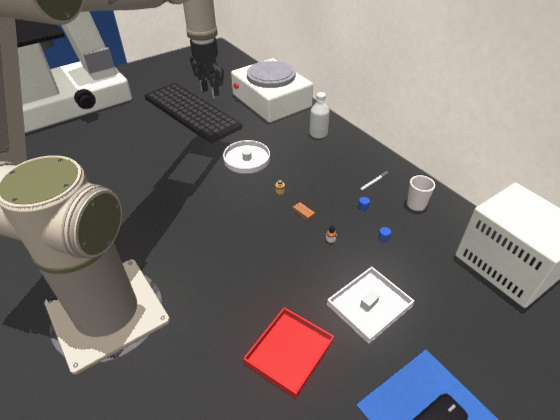

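The round specimen stands at the dish's centre (top view 136,185) and the block at the tray's centre (434,208). Both are upright, and the arm is clear of everything.

```bash
python3 -c "from bench import hand_in; print(hand_in())"
```

```text
the job is handed in; nothing more can be done
None
```

The round specimen is in the dish and the block is in the white tray, both set down gently, upright and near centre, with the arm clear; I handed the job in at about 14 s of the 51 s allowed, and no verdict was returned.

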